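# Zero the paint gauge and hold its probe square on the marked spot

## Task

Check the paint on the blue sample panel: first squeeze the red trigger of the clamped yellow meter fully and let it spring back, then lift the orange probe out of its holder and hold its brass nib inside the red ring on the panel, square to the sloping paint, pressed gently so that the sprung nib is about half pushed in. Finish while still holding the probe there by its handle, with nothing but the gripper and the panel touching it; do not press hard, and leave the tail lamp, the sealant cartridge and the tape roll alone.

Things in the scene. Friction and masses are not known exactly. Their poses are not given: they have to be found in the camera images.
- meter: Yellow/black pistol-grip meter fixed lying on its side in a steel cradle (base 170 x 170 x 8 mm). Origin on the table under the grip; x to its nose, z up. Black grip x -15 to 15, y -74 to 31, z 42 to 78 mm, on a post at y -70 to -54. Yellow barrel beside it y 30 to 75, x -55 to 95, top z 81; clamp plates beyond it to z 83.
- squeeze (a point): Where to squeeze grip and trigger together, between their outer faces: meter x 6.5, y -3, z 60 mm; axes as the meter. It is the middle of the pair, 43 mm wide along meter x, when fully squeezed; at rest the pair is 51 mm wide here, 54 at the trigger's free end, the growth all on the +x side. Free below down to 8 mm above the table.
- trigger (a joint): Red sprung trigger on the grip's +x side: blade 45 x 8 mm, 24 high (z 48 to 72), upright hinge at meter x 24, y 30 mm, free end towards the grip's butt. 0 rad at rest, 0.25 fully squeezed towards the grip (meter -x); about 7 N at point squeeze for full travel; springs back by itself.
- trigger_pad (a point): Point on the trigger's blade 32 mm from its hinge, 60 mm above the table; moves with the trigger.
- holder: Fixed aluminium stand 90 x 90 mm at its foot with a 70 x 80 mm top plate whose upper face is 85 mm above the table and which has a 20 mm through hole at its centre, in which the probe hangs by its collar. Origin on the table under the hole; z up.
- probe: Loose pen-like probe, about 150 g, hanging upright in the holder. Origin at the nib's tip when fully out (27 mm above the table at the start), z from nib to handle. Steel sleeve 18 mm dia z 18 to 58, black collar 34 mm dia z 58 to 64, orange square handle 24 x 24 mm z 64 to 134, flats across x and y (within 0.1 rad of the holder's). It must rise 60 mm to clear the plate.
- probe_tip (a point): The rounded end (radius 4 mm) of the probe's brass nib, 8 mm diameter; moves with the nib.
- nib (a joint): How far the sprung nib is pushed into the probe, m: 0 fully out, 0.015 fully in; the spring gives about 0.4 N per mm (3 N half way), after which it meets a hard stop.
- rest: Fixed steel rest, foot 170 x 150 mm, that carries the panel. Origin on the table under the panel's middle; x points to the panel's high edge, z up.
- panel: Blue painted panel 170 (along its x) x 150 x 6 mm, fixed on the rest at a slope of 0.35 rad (20 degrees), rising along the rest's x. Origin on the painted upper face at the middle of the marked spot, 75 mm above the table; z is the outward normal of the paint, x runs up the slope. The spot is a white disc of 28 mm diameter with a red ring round it (34 mm outside).
- tail_lamp: Bystander: red, white and black car tail lamp 90 x 200 x 73 mm lying on the bench; origin under its middle, long along its y.
- cartridge: Bystander: blue sealant cartridge lying on its side, 48 mm diameter, about 280 mm long with its white nozzle along its y; origin on the table about below its middle.
- tape_roll: Bystander: yellow roll of tape lying flat, 84 mm diameter, 24 mm high; origin under its middle.
Things that resemble listed ones, but are neither listed nor needed, are in the scene too. There is more than one size of the holder; the one meant has the size given above.

How it is judged:
On the way, in this order (a step that is already met when the one before it is completed fails the run):
1. the trigger is squeezed fully (value of joint trigger above 0.2 rad), for 0.1 s.
2. the trigger has sprung back (value of joint trigger below 0.04 rad), for 0.1 s.
3. the probe is lifted out of its holder (height (world z) of probe above 0.08 m and contact force between probe and holder below 0.1 N and contact force between the fingers and probe above 1 N), for 0.1 s.
At the end, for the whole second after the job is handed in: The gripper, off the panel, holds the still probe clear of its holder: nib tip within 11 mm of the spot's middle, axis within 0.17 rad of the panel's normal, push on the panel 1 to 5.6 N (nib about 2.5 to 13.5 mm in), trigger back at rest (distance between probe_tip and panel below 0.011 m and angle between the z axis of probe and the z axis of panel, either way round below 0.17 rad and height (world z) of probe above 0.03 m and contact force between probe and panel between 1 and 5.6 N and contact force between the fingers and probe above 1 N and contact force between probe and holder below 0.1 N and contact force between each of the arm, the fingers and panel below 0.5 N and linear speed of probe below 0.02 m/s and value of joint trigger below 0.04 rad); the arm keeps its last pose, push and grip.
It fails at once if the probe is pressed hard on the panel (over 12 N) (contact force between probe and panel above 12 N).
It fails at once if a bystander is pushed more than 30 mm (distance of any of tail_lamp, cartridge, tape_roll from where it was at the start of the episode above 0.03 m).
It also fails if it takes over 48 s, if anything falls off the work surface, if the arm or the gripper's body presses on something with over 40 N, if the wrist force passes 120 N, or if a joint passes its speed limit or range.

## Robot

A 6-joint arm with a two-finger parallel gripper is mounted at the origin on the work surface. World frame = base frame: x ahead of the robot, y to its left, z up, the work surface at z = 0. Lengths are in m, angles in rad, forces in N, time in s.
With the tool pointing down it reaches from about 0.425 to 0.95 m from the base axis. Payload 3.5 kg.
Tool frame: the origin (TCP) lies between the finger pads; the fingertips stand 11 mm ahead of it and the grasp point (between the pads) lies 8 mm behind it (ctrl.tcp_to_tips is the distance from the TCP to the fingertips, in m); z points along the fingers, y is the direction in which the jaws open and shut (so a half turn about z gives the same grasp; the last joint's range is limited). The gripper opens to 85 mm and grips with 20 to 120 N. Pads are 22 mm wide; open, the fingers measure 114 mm over their backs; the gripper's body (76 mm by 85 mm) begins 54 mm behind the grasp point. The pads swing forward as they close: fully open they stand 13 mm farther back than shut.
Start: joints at [-1.382, 0.286, 1.577, -0, 1.279, -0.15], TCP at [0.224, -0.637, 0.242] pointing down, gripper open.
Joint ranges: [-2.77, 2.77], [-0.9, 2.22], [0.21, 2.48], [-1.53, 4.67], [0.24, 2.81], [-2.84, 2.84]. Speed limits (rad/s): [2.79, 2.79, 3.14, 3.14, 3.14, 3.14].

## Interface

Orientations are given as a unit quaternion [x, y, z, w].
In Python, from plant import monitor, vision, workorder, ctrl gives the robot as it stands.
- The arm moves only by the tool jog_arm, never from a script. Its argument "series" is a list of rows, each a list of 4 numbers: the shift along the tool's x, y, z in m, then the turn about the tool's z in rad. In form: [[tx, ty, tz, spin], ...]. A call has exactly 8 rows; each row shifts and turns the pose as measured when the row begins, along the tool's axes as they then stand; what a row does not reach is not made up. A row lasts 1/12 s, in which the tool goes at most 41.7 mm and 7.16 degrees, less where a joint would pass 70% of its speed; a pose out of reach is approached as far as the arm can. A call is refused whole if a number of a shift passes 0.0417 or a number of a turn 0.125, either way. A call with a gripper value outside its range is refused whole. "grip" is the finger opening in m, from 0 to 0.0854, set as the call begins (left out, the last holds). The fingers move at their own pace and stop on an object; "grip_force" is the grip in N (left out, the last holds). Time passes only in rows, so rows that do not move let the fingers close, or fill a call up. It gives the time, the measured TCP pose, the force and the opening at its end, in the units of the state.
- monitor.get_state(): the state, without advancing time (a new reading comes with each control period).
- vision.read_camera(name): name is "scene" or "side" or "wrist"; returns the picture (384x512x3 uint8, red, green, blue); there is no depth.
- vision.get_calibration(name): a dict with "vfov" (degrees; the focal length in pixels is half the picture's height over the tangent of half this angle, whatever the lens; pixels are square), "cx", "cy" (the principal point, pixels), "R" (3x3) and "t" (3): a world point X has camera coordinates R X + t. Camera axes: x right, y down, z forward; pixel columns grow to the right and rows downward; lengths in m; the calibration is good to about 2 mm. A picture is of the moment at which its call begins: read the wrist's pose just before it. get_calibration takes no time and is no camera call; for the wrist camera it gives the pose at the moment of the call.
- workorder.sign_off(): hands the job in, once; it reports no verdict.
The state is a dict: "time": time; "qpos": joint angles; "dq": joint speeds; "joint_efforts": joint torques, N m; "eef_pos": TCP position; "tcp_rot": TCP orientation; "contact_force": force on the tool from outside, world axes, zero at the start; "wrist_torque": the same for the moment, N m; "opening": opening from 0.0 (shut) to 1.0 (fully open).
Only numpy, scipy, OpenCV 4.12 (cv2) and the standard library are available. Lean on these libraries where they do the work, as an engineer would, in place of code of your own. Each camera call takes 0.05 s, during which the arm holds its last target.

## Working session

There is one attempt and no reset: what is moved stays moved. The work goes in short steps, Python scripts to look and compute and a tool call to move; the robot and the scene stay as the last step left them, time stands still between calls to the robot, and variables do not carry over. Pictures are saved under pics/ and viewed, and the job is handed in when it is done.

Besides the shell and the picture viewer there is one more tool, called after ">>>" by a JSON object that holds its "fn" and its "kwargs". jog_arm: Moves the arm, as the interface text tells. Its arguments: {"type":"object","properties":{"series":{"type":"array","items":{"type":"array","items":{"type":"number"}}},"grip":{"type":"number"},"grip_force":{"type":"number"}},"required":["series"]}

```bash
ls; mkdir -p pics; cat > h.py <<'E'
import numpy as np, cv2
from scipy.spatial.transform import Rotation as Ro
from plant import monitor, vision, workorder, ctrl
def snap(n,f):
    c=vision.get_calibration(n); im=vision.read_camera(n); cv2.imwrite(f'pics/{f}.png',cv2.cvtColor(im,cv2.COLOR_RGB2BGR)); 
    np.savez(f'{f}.npz',im=im,vfov=c['vfov'],cx=c['cx'],cy=c['cy'],R=c['R'],t=c['t']); return im
def load(f):
    d=np.load(f'{f}.npz'); return d
def ray(c,u,v):
    f=192/np.tan(np.radians(c['vfov'])/2); d=np.array([(u-c['cx'])/f,(v-c['cy'])/f,1.]); R=np.array(c['R']); 
    return -R.T@np.array(c['t']), R.T@d
def onz(c,u,v,z):
    o,d=ray(c,u,v); return o+d*(z-o[2])/d[2]
def proj(c,X):
    f=192/np.tan(np.radians(c['vfov'])/2); p=np.array(c['R'])@np.array(X)+np.array(c['t']); return np.array([p[0]/p[2]*f+c['cx'],p[1]/p[2]*f+c['cy']])
E
python3 - <<'E'
from h import *
for n in ['scene','side','wrist']:
    snap(n,n+'0'); c=vision.get_calibration(n); print({k:np.round(c[k],3).tolist() for k in c if k!='R' } if 1 else 0)
s=monitor.get_state(); print(s)
print([x for x in dir(ctrl) if x[0]!='_'],[x for x in dir(vision) if x[0]!='_'])
E
```

```text
pics
{'vfov': 47.969, 'cx': 265.811, 'cy': 186.06, 't': [-0.412, -0.196, 1.525]}
{'vfov': 55.393, 'cx': 262.354, 'cy': 186.259, 't': [0.359, 0.251, 0.772]}
{'vfov': 65.377, 'cx': 251.968, 'cy': 191.511, 't': [-0.674, -0.037, 0.38]}
{'time': 0.15, 'qpos': array([-1.38198639e+00,  2.87019985e-01,  1.57783344e+00,  8.77346079e-06,
        1.27857162e+00, -1.50009780e-01]), 'dq': array([ 0.00036298, -0.00281206, -0.00379128,  0.00128606,  0.00109817,
       -0.00066765]), 'joint_efforts': array([ 2.05001532e-03, -4.06598961e+01, -2.93140376e+01, -6.31841613e-05,
        3.91138412e-03,  5.44964138e-06]), 'eef_pos': array([ 0.22428495, -0.63613908,  0.24123029]), 'tcp_rot': array([ 9.85684236e-01,  1.68599367e-01, -1.35743224e-05, -9.16103379e-04]), 'contact_force': array([ 0.40611524, -0.79557765,  0.23951793]), 'wrist_torque': array([0.01384107, 0.00693255, 0.0449274 ]), 'opening': 0.9991467076299144}
['Unreachable', 'tcp_to_tips'] ['get_calibration', 'read_camera']
```

View pics/scene0.png

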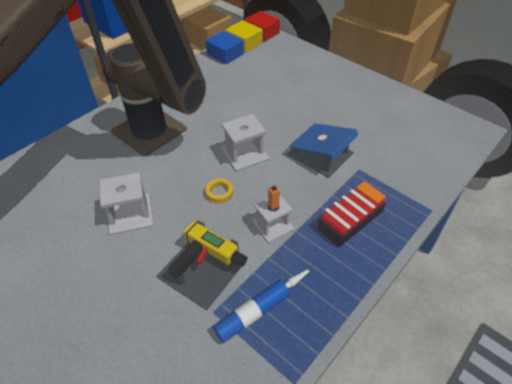

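View pics/side0.png

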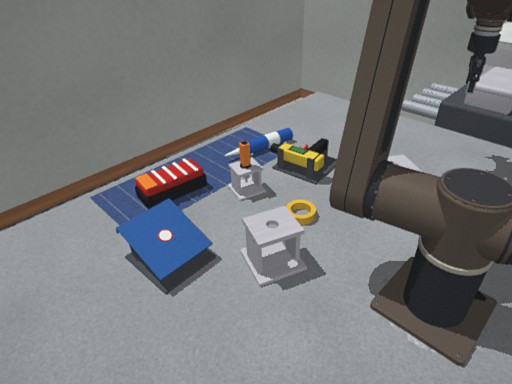

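View pics/wrist0.png

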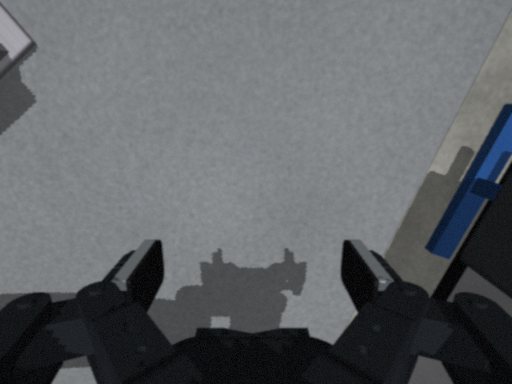

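The scene view shows the meter at about (210,245), with the holder and orange probe at (274,205). The panel spot is at (322,138), and two larger decoy stands are at (122,190) and (245,130). Next I'll zoom in to pick features.

```bash
python3 - <<'E'
import cv2,numpy as np
a=cv2.imread('pics/scene0.png'); b=cv2.imread('pics/side0.png')
cv2.imwrite('pics/z1.png',cv2.resize(a[175:315,150:310],None,fx=4.3,fy=4.3,interpolation=cv2.INTER_CUBIC)[:600,:800])
cv2.imwrite('pics/z2.png',cv2.resize(a[105:205,270:400],None,fx=5.5,fy=5.5,interpolation=cv2.INTER_CUBIC))
cv2.imwrite('pics/z3.png',cv2.resize(b[120:240,215:345],None,fx=5,fy=5,interpolation=cv2.INTER_CUBIC))
E
```

```text
(no output)
```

View pics/z1.png

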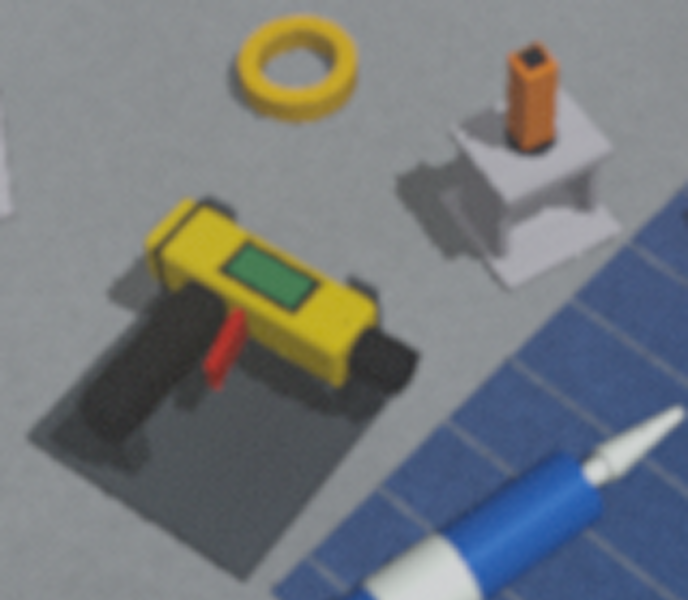

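View pics/z2.png

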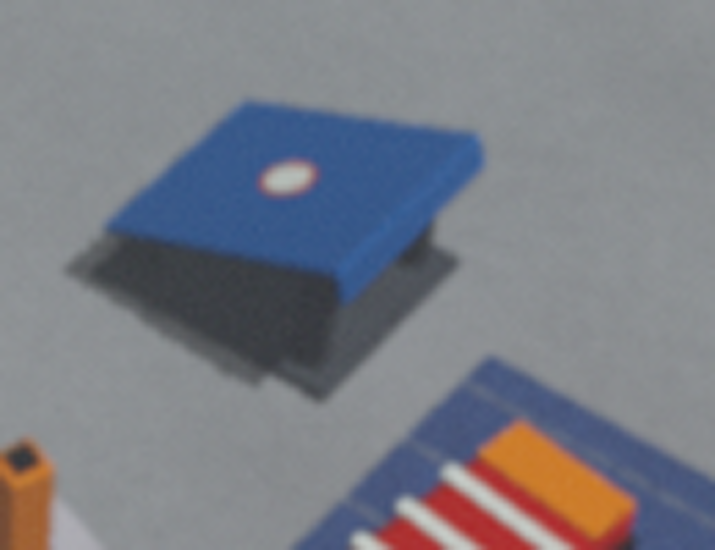

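View pics/z3.png

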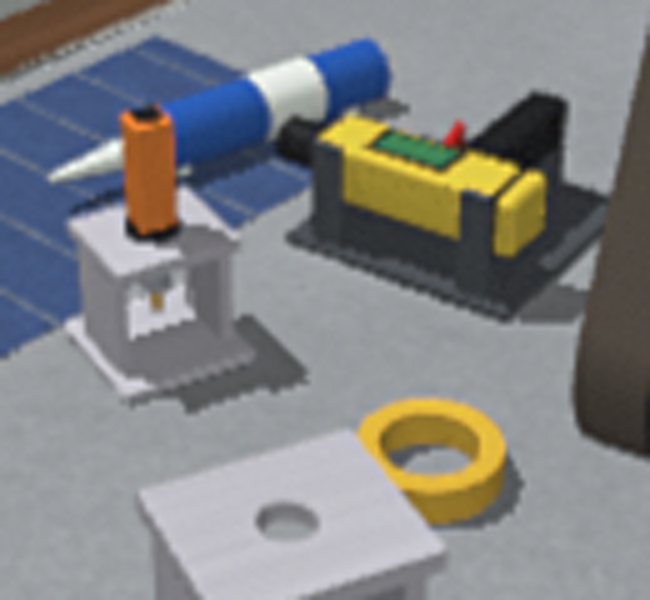

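```bash
cat > loc.py <<'E'
from h import *
S=load('scene0');D=load('side0')
def z1(x,y): return ((x+.5)/4.3-.5+150,(y+.5)/4.3-.5+175)
def z2(x,y): return ((x+.5)/5.5-.5+270,(y+.5)/5.5-.5+105)
def z3(x,y): return ((x+.5)/5-.5+215,(y+.5)/5-.5+120)
def tri(p,q):
    o1,d1=ray(S,*p);o2,d2=ray(D,*q)
    st=np.linalg.lstsq(np.c_[d1,-d2],o2-o1,rcond=None)[0]
    a=o1+d1*st[0];b=o2+d2*st[1]; return (a+b)/2,np.linalg.norm(a-b)
E
python3 - <<'E'
from loc import *
np.set_printoptions(precision=4,suppress=True)
P=lambda n,v:print(n,v)
P('campos S',ray(S,0,0)[0]);P('campos D',ray(D,0,0)[0])
for n,p in dict(rearfar=(195,203),rearnear=(163,255),nosefar=(378,310),nosenear=(345,357),scrA=(245,243),scrB=(318,284),scrC=(222,268),scrD=(296,310)).items(): P('meter '+n,onz(S,*z1(*p),.081)[:2])
for n,p in dict(L=(30,437),B=(245,578)).items(): P('base '+n,onz(S,*z1(*p),.008)[:2])
for n,p in dict(a=(145,.0),).items(): pass
for n,p in dict(scrA=(390,132),scrB=(460,155),scrC=(377,152),scrD=(448,166),farnose=(323,120)).items(): P('side meter '+n,onz(D,*z3(*p),.081)[:2])
# probe top z=.161, nib 27
P('probe top S',onz(S,*z1(532,54),.161)[:2]); P('probe top D',onz(D,*z3(147,112),.161)[:2])
P('collar',onz(S,*z1(531,140),.088)[:2])
for n,p in dict(L=(452,130),B=(508,200),R=(612,147),T=(562,88)).items(): P('holder plate '+n,onz(S,*z1(*p),.085)[:2])
for n,p in dict(L=(68,222),B=(113,275),R=(240,238),T=(190,190)).items(): P('holder plateD '+n,onz(D,*z3(*p),.085)[:2])
P('spot S',onz(S,*z2(289,177),.075));P('spot D',onz(D,165,236,.075))
side={'a':(160,207),'b':(118,235),'c':(170,283),'d':(210,240)}
for sn,p in dict(T=(247,100),R=(482,135),F=(340,278),L=(107,228)).items():
    for k,q in side.items():
        X,e=tri(z2(*p),q)
        if e<.012: P(sn+k,(X,round(e,4)))
E
```

```text
campos S [ 1.0736 -0.6071  1.0071]
campos D [-0.0963  0.5924  0.6541]
meter rearfar [ 0.4728 -0.2027]
meter rearnear [ 0.4875 -0.2424]
meter nosefar [ 0.6133 -0.1848]
meter nosenear [ 0.6215 -0.2212]
meter scrA [ 0.5184 -0.2032]
meter scrB [ 0.5733 -0.1952]
meter scrC [ 0.5215 -0.2253]
meter scrD [ 0.5767 -0.217 ]
base L [ 0.482 -0.358]
base B [ 0.6468 -0.3351]
side meter scrA [ 0.5766 -0.2185]
side meter scrB [ 0.524  -0.2252]
side meter scrC [ 0.5655 -0.1927]
side meter scrD [ 0.5208 -0.2091]
side meter farnose [ 0.6198 -0.2014]
probe top S [ 0.5947 -0.0243]
probe top D [ 0.6009 -0.03  ]
collar [ 0.6006 -0.0302]
holder plate L [ 0.5556 -0.0556]
holder plate B [ 0.6195 -0.0742]
holder plate R [0.6415 0.0015]
holder plate T [0.5858 0.0184]
holder plateD L [0.6415 0.0019]
holder plateD B [0.5784 0.023 ]
holder plateD R [ 0.5528 -0.0548]
holder plateD T [ 0.6145 -0.074 ]
spot S [0.5224 0.3053 0.075 ]
spot D [0.5196 0.3058 0.075 ]
Ld (array([0.4541, 0.2249, 0.0487]), np.float64(0.0041))
```

```bash
python3 - <<'E'
from loc import *
np.set_printoptions(precision=4,suppress=True)
b=cv2.imread('pics/side0.png')
cv2.imwrite('pics/z4.png',cv2.resize(b[190:300,105:235],None,fx=5,fy=5,interpolation=cv2.INTER_CUBIC))
Z={'T':(170,274),'R':(118,235),'F':(160,203),'L':(210,240)}
s=dict(T=(247,100),R=(482,135),F=(340,278),L=(107,228))
for k in Z: print(k,tri(z2(*s[k]),Z[k]))
E
```

```text
T (array([0.4419, 0.3599, 0.0512]), np.float64(0.0187229257529741))
R (array([0.5925, 0.3888, 0.0901]), np.float64(0.012018126733867408))
F (array([0.6073, 0.249 , 0.0921]), np.float64(0.018271622001353117))
L (array([0.4541, 0.2249, 0.0487]), np.float64(0.004148953362472026))
```

View pics/z4.png

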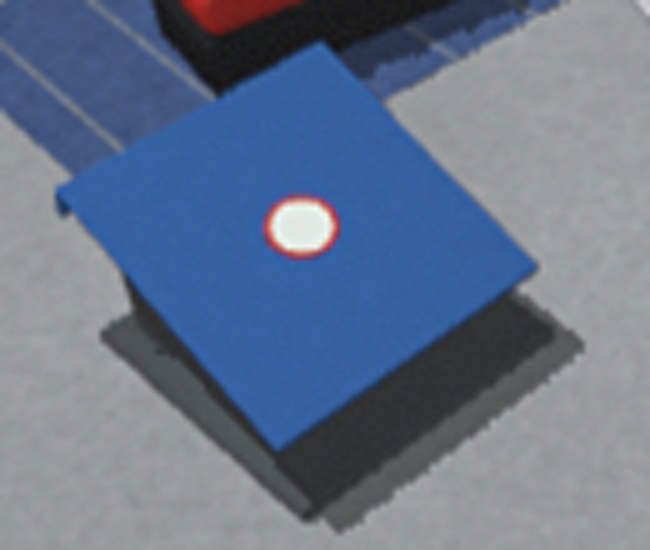

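```bash
python3 - <<'E'
from loc import *
np.set_printoptions(precision=4,suppress=True)
Z={'T':(161,279.5),'R':(117.4,227.6),'F':(169,198.4),'L':(212.3,243.3)}
s=dict(T=(247,100),R=(482,135),F=(340,278),L=(107,228))
X={}
for k in Z: X[k],e=tri(z2(*s[k]),Z[k]); print(k,X[k],e)
u=(X['R']+X['F']-X['T']-X['L'])/2; v=(X['T']+X['R']-X['F']-X['L'])/2
print(u,np.linalg.norm(u),np.arctan2(u[1],u[0]),np.arcsin(u[2]/np.linalg.norm(u)),v,np.linalg.norm(v),np.arctan2(-v[0],v[1]),sum(X.values())/4)
E
```

```text
T [0.4413 0.3748 0.0446] 0.002430053043395242
R [0.5996 0.38   0.1015] 0.0055910771339688055
F [0.6071 0.2319 0.0999] 0.0007935762981036516
L [0.4487 0.227  0.0431] 0.002174501205668492
[0.1583 0.0051 0.0568] 0.1683082862897416 0.032339442916311634 0.3443272237000619 [-0.0074  0.148   0.0016] 0.14815177323018439 0.05025917323368185 [0.5242 0.3034 0.0723]
```

```bash
cat >> h.py <<'E'
def yawy(Rm): y=Rm[:,1]; return np.arctan2(y[1],y[0])
def plan(x,y,z,yaw,n=8,eff=1.0):
    """print rows toward target; yaw = world direction of tool y"""
    s=monitor.get_state(); p=s['eef_pos'].copy(); Rm=Ro.from_quat(s['tcp_rot']).as_matrix()
    T=np.array([x,y,z]); dy=(yaw-yawy(Rm)+np.pi)%(2*np.pi)-np.pi
    rows=[]
    for i in range(n):
        d=T-p; sp=np.clip(-dy,-.12,.12); 
        L=np.linalg.norm(d); st=d*min(1,.04/max(L,1e-9)) 
        rows.append(np.round(np.r_[Rm.T@st,sp],4).tolist())
        p=p+st*eff; Rm=Rm@Ro.from_rotvec([0,0,sp*eff]).as_matrix(); dy+=sp*eff
    for r in rows: print(r)
    print('left',T-p,dy)
def st():
    s=monitor.get_state(); Rm=Ro.from_quat(s['tcp_rot']).as_matrix()
    print(round(s['time'],2),np.round(s['eef_pos'],4),'yaw',round(yawy(Rm),4),'tilt',np.round(Rm[:,2],4),'F',np.round(s['contact_force'],2),'op',round(s['opening']*85.4,1),'q',np.round(s['qpos'],2)); return s
E
python3 - <<'E'
from h import *
st(); plan(.54,-.30,.26,.14)
c=vision.get_calibration('wrist'); s=monitor.get_state(); Rm=Ro.from_quat(s['tcp_rot']).as_matrix()
R=c['R'];print('cam in tool',Rm.T@(-R.T@c['t']-s['eef_pos']),'view dir',Rm.T@R[2])
E
```

```text
0.15 [ 0.2243 -0.6361  0.2412] yaw -1.232 tilt [-3.0e-04  1.8e-03 -1.0e+00] F [ 0.41 -0.8   0.24] op 85.3 q [-1.38  0.29  1.58  0.    1.28 -0.15]
[0.0355, -0.0184, -0.0016, -0.12]
[0.0374, -0.014, -0.0016, -0.12]
[0.0388, -0.0094, -0.0016, -0.12]
[0.0397, -0.0047, -0.0016, -0.12]
[0.04, 0.0001, -0.0016, -0.12]
[0.0397, 0.0049, -0.0016, -0.12]
[0.0388, 0.0096, -0.0016, -0.12]
[0.0374, 0.0142, -0.0016, -0.12]
left [0.0968193  0.10308266 0.00575604] 0.4119788854561929
cam in tool [ 0.06831832  0.00015313 -0.1329927 ] view dir [-2.72894509e-01 -5.89828859e-04  9.62043782e-01]
```

>>> {"fn": "jog_arm", "kwargs": {"series": [[0.035,-0.018,-0.002,-0.12],[0.037,-0.014,-0.002,-0.12],[0.039,-0.009,-0.002,-0.12],[0.04,-0.005,-0.002,-0.12],[0.04,0,-0.002,-0.12],[0.04,0.005,-0.002,-0.12],[0.039,0.01,-0.002,-0.12],[0.037,0.014,-0.002,-0.12]]}}

```text
time: 0.82
eef_pos: [0.4404, -0.3967, 0.2524]
tcp_rot: [0.788, 0.616, 0.0, -0.004]
contact_force: [1.1, -0.3, -0.1]
opening: 0.999
```

```bash
python3 - <<'E'
from h import *
st(); plan(.545,-.285,.26,.14)
E
```

```text
0.82 [ 0.4404 -0.3967  0.2524] yaw -0.2445 tilt [-0.0046  0.0063 -1.    ] F [ 1.11 -0.3  -0.07] op 85.3 q [-0.9   0.1   1.77  0.    1.28 -0.66]
[0.0349, 0.0194, -0.0019, -0.12]
[0.0323, 0.0235, -0.0019, -0.12]
[0.0293, 0.0272, -0.0019, -0.12]
[0.0215, 0.0253, -0.0016, -0.0245]
[0.0, 0.0, 0.0, -0.0]
[0.0, 0.0, 0.0, -0.0]
[0.0, 0.0, 0.0, -0.0]
[0.0, 0.0, 0.0, -0.0]
left [0. 0. 0.] 0.0
```

>>> {"fn": "jog_arm", "kwargs": {"series": [[0.035,0.019,-0.002,-0.12],[0.032,0.023,-0.002,-0.12],[0.029,0.027,-0.002,-0.12],[0.021,0.025,0,-0.03],[0.005,0.006,0,-0.02],[0,0,0,0],[0,0,0,0],[0,0,0,0]]}}

```text
time: 1.48
eef_pos: [0.5546, -0.2654, 0.2571]
tcp_rot: [0.634, 0.773, 0.002, -0.005]
contact_force: [0.8, 0.1, -0.3]
opening: 0.998
```

```bash
python3 - <<'E'
from h import *
st(); snap('wrist','w1')
E
```

```text
1.48 [ 0.5546 -0.2654  0.2571] yaw 0.1966 tilt [-0.0064  0.0092 -0.9999] F [ 0.85  0.09 -0.29] op 85.2 q [-0.61  0.15  1.71  0.    1.29 -0.81]
```

View pics/w1.png

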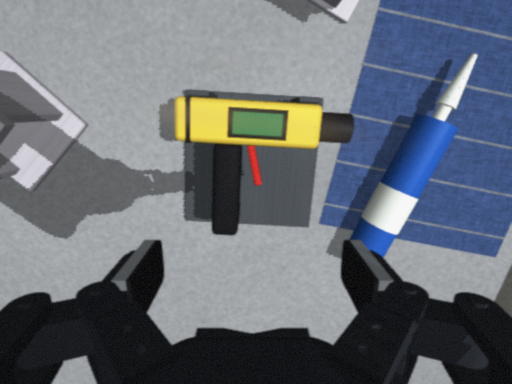

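```bash
python3 - <<'E'
import cv2
a=cv2.imread('pics/w1.png'); cv2.imwrite('pics/w1z.png',cv2.resize(a[80:245,150:365],None,fx=3.6,fy=3.6,interpolation=cv2.INTER_CUBIC))
E
```

```text
(no output)
```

View pics/w1z.png

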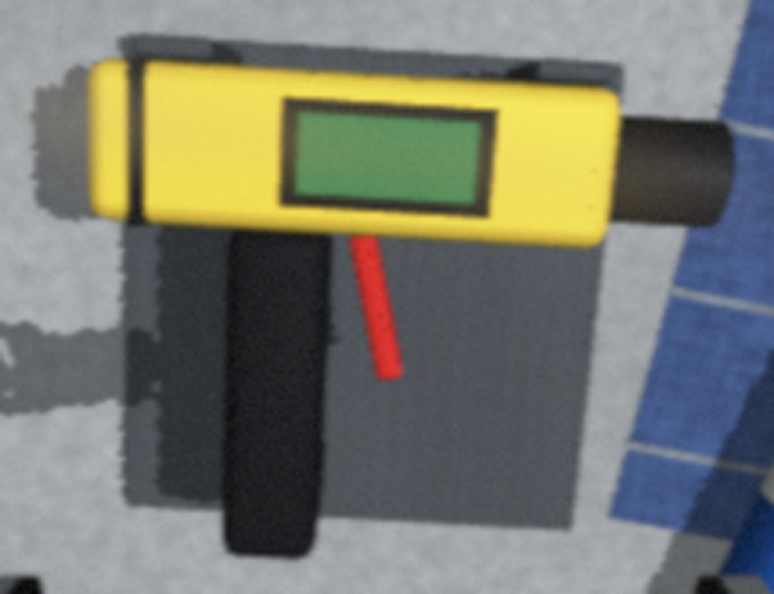

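```bash
python3 - <<'E'
from h import *
np.set_printoptions(precision=4,suppress=True)
c=load('w1'); f=lambda x,y:((x+.5)/3.6-.5+150,(y+.5)/3.6-.5+80)
pts=[((90,60),.075,(-55,75)),((620,90),.077,(95,75)),((607,245),.077,(95,30)),((90,215),.075,(-55,30)),((229,240),.076,(-15,28)),((330,240),.076,(15,28)),((224,553),.075,(-15,-74)),((313,556),.075,(15,-74))]
W=np.array([onz(c,*f(*p),z)[:2] for p,z,m in pts]); M=np.array([m for *_,m in pts])/1000.
cW,cM=W.mean(0),M.mean(0); H=(M-cM).T@(W-cW); th=np.arctan2(H[0,1]-H[1,0],H[0,0]+H[1,1]); R=np.array([[np.cos(th),-np.sin(th)],[np.sin(th),np.cos(th)]])
o=cW-R@cM; print('yaw',th,'origin',o); print((W-o)@R*1000)
sq=o+R@[.0065,-.003]; print('squeeze',sq)
for p,z in [((388,378),.072),((362,237),.072)]: print('trig',(onz(c,*f(*p),z)[:2]-o)@R*1000)
plan(sq[0],sq[1],.20,th)
E
```

```text
yaw 0.14289081645721852 origin [ 0.5251 -0.267 ]
[[-54.4601  73.9015]
 [ 94.0117  73.8514]
 [ 95.2385  30.6721]
 [-55.0455  30.8834]
 [-14.4534  25.9885]
 [ 14.9019  27.5976]
 [-14.1611 -72.7241]
 [ 13.968  -72.1704]]
squeeze [ 0.532 -0.269]
trig [ 34.3035 -13.7382]
trig [24.1375 28.5174]
[0.0004, -0.0145, 0.0373, 0.053]
[-0.0002, -0.0077, 0.0198, -0.0]
[0.0, 0.0, 0.0, -0.0]
[0.0, 0.0, 0.0, -0.0]
[0.0, 0.0, 0.0, -0.0]
[0.0, 0.0, 0.0, -0.0]
[0.0, 0.0, 0.0, -0.0]
[0.0, 0.0, 0.0, -0.0]
left [0. 0. 0.] 0.0
```

>>> {"fn": "jog_arm", "kwargs": {"series": [[0,-0.015,0.02,0.053],[0,-0.008,0.03,0],[0,0,0.03,0],[0,0,0.03,0],[0,0,0.02,0],[0,0,0,0],[0,0,0,0],[0,0,0,0]]}}

```text
time: 2.2
eef_pos: [0.5241, -0.282, 0.1262]
tcp_rot: [0.664, 0.748, 0.0, -0.002]
contact_force: [-0.7, -0.4, 0.5]
opening: 1.0
```

```bash
python3 - <<'E'
from h import *
st(); plan(.532,-.269,.054,.143)
E
```

```text
2.2 [ 0.5241 -0.282   0.1262] yaw 0.1191 tilt [-0.0026  0.0031 -1.    ] F [-0.69 -0.39  0.51] op 85.4 q [-0.66  0.24  1.86  0.    1.05 -0.78]
[0.0063, 0.0052, 0.0392, -0.0239]
[0.0053, 0.0045, 0.0331, -0.0]
[0.0, 0.0, 0.0, -0.0]
[0.0, 0.0, 0.0, -0.0]
[0.0, 0.0, 0.0, -0.0]
[0.0, 0.0, 0.0, -0.0]
[0.0, 0.0, 0.0, -0.0]
[0.0, 0.0, 0.0, -0.0]
left [0. 0. 0.] 0.0
```

>>> {"fn": "jog_arm", "kwargs": {"series": [[0.006,0.005,0,-0.012],[0.004,0.003,0,-0.008],[0,0,0.012,0],[0,0,0.018,0],[0,0,0.018,0],[0,0,0.012,0],[0,0,0,0],[0,0,0,0]]}}

```text
time: 2.87
eef_pos: [0.5381, -0.2738, 0.0734]
tcp_rot: [0.655, 0.756, 0.001, 0.008]
contact_force: [0.7, 0.5, 0.7]
opening: 0.999
```

```bash
python3 - <<'E'
from h import *
st(); plan(.532,-.269,.054,.143,3)
E
```

```text
2.87 [ 0.5381 -0.2738  0.0734] yaw 0.1427 tilt [ 0.0139 -0.0092 -0.9999] F [0.69 0.48 0.75] op 85.3 q [-0.64  0.32  1.88  0.    0.93 -0.78]
[0.0058, -0.0056, 0.0193, -0.0003]
[0.0, 0.0, 0.0, -0.0]
[0.0, 0.0, 0.0, -0.0]
left [0. 0. 0.] 0.0
```

>>> {"fn": "jog_arm", "kwargs": {"series": [[0.003,-0.003,0.004,0],[0.002,-0.002,0.006,0],[0,0,0.005,0],[0,0,0.003,0],[0,0,0,0],[0,0,0,0],[0,0,0,0],[0,0,0,0]]}}

```text
time: 3.53
eef_pos: [0.5339, -0.2702, 0.0566]
tcp_rot: [0.655, 0.756, 0.001, 0.011]
contact_force: [-0.8, -0.2, -0.9]
opening: 1.002
```

```bash
python3 - <<'E'
from h import *
st(); plan(.532,-.269,.054,.143,2)
E
```

```text
3.53 [ 0.5339 -0.2702  0.0566] yaw 0.1432 tilt [ 0.018  -0.0123 -0.9998] F [-0.83 -0.24 -0.88] op 85.6 q [-0.64  0.33  1.9   0.    0.89 -0.78]
[0.0015, -0.0017, 0.0025, 0.0002]
[0.0, 0.0, 0.0, -0.0]
left [0. 0. 0.] 0.0
```

>>> {"fn": "jog_arm", "kwargs": {"series": [[0.001,-0.002,0.002,0],[0,0,0,0],[0,0,0,0],[0,0,0,0],[0,0,0,0],[0,0,0,0],[0,0,0,0],[0,0,0,0]], "grip": 0.036, "grip_force": 30}}

```text
time: 4.2
eef_pos: [0.5326, -0.271, 0.0571]
tcp_rot: [0.655, 0.755, 0.001, 0.012]
contact_force: [0.2, 0.2, 0.1]
opening: 0.49
```

```bash
python3 - <<'E'
from h import *
st(); snap('wrist','w2')
E
```

```text
4.2 [ 0.5326 -0.271   0.0571] yaw 0.1413 tilt [ 0.0193 -0.0149 -0.9997] F [0.19 0.16 0.07] op 41.8 q [-0.64  0.33  1.9  -0.    0.89 -0.78]
```

View pics/w2.png

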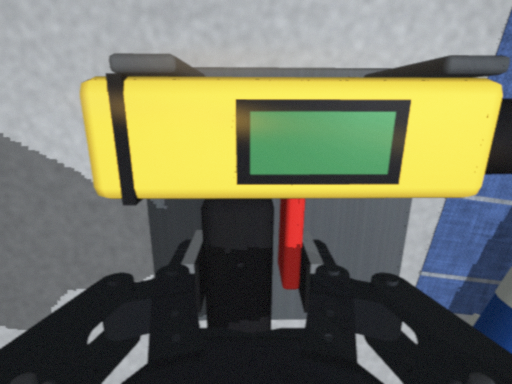

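The fingers have closed on the grip and trigger: the opening is 41.8 mm and the red blade at (291,240) is now parallel to the grip. I'll hold briefly, then open.

>>> {"fn": "jog_arm", "kwargs": {"series": [[0,0,0,0],[0,0,0,0],[0,0,0,0],[0,0,0,0],[0,0,0,0],[0,0,0,0],[0,0,0,0],[0,0,0,0]], "grip": 0.034}}

```text
time: 4.92
eef_pos: [0.5326, -0.271, 0.0571]
tcp_rot: [0.655, 0.755, 0.001, 0.012]
contact_force: [0.9, 0.2, -0.5]
opening: 0.491
```

>>> {"fn": "jog_arm", "kwargs": {"series": [[0,0,0,0],[0,0,0,0],[0,0,0,0],[0,0,0,0],[0,0,0,0],[0,0,0,0],[0,0,0,0],[0,0,0,0]], "grip": 0.0854}}

```text
time: 5.58
eef_pos: [0.5315, -0.2702, 0.056]
tcp_rot: [0.654, 0.756, 0.0, 0.011]
contact_force: [-0.3, 0.4, -0.2]
opening: 0.998
```

```bash
python3 - <<'E'
from h import *
st(); snap('wrist','w3'); plan(.5985,-.027,.27,1.288)
E
```

```text
5.58 [ 0.5315 -0.2702  0.056 ] yaw 0.144 tilt [ 0.0163 -0.0134 -0.9998] F [-0.29  0.43 -0.16] op 85.3 q [-0.64  0.33  1.9  -0.    0.89 -0.78]
[0.0275, 0.0126, -0.0261, -0.12]
[0.0258, 0.0158, -0.0261, -0.12]
[0.0237, 0.0188, -0.0261, -0.12]
[0.0213, 0.0215, -0.0261, -0.12]
[0.0186, 0.0239, -0.0261, -0.12]
[0.0156, 0.0259, -0.0261, -0.12]
[0.0124, 0.0276, -0.0261, -0.12]
[0.009, 0.0289, -0.0261, -0.12]
left [0.00219512 0.00795955 0.00700792] 0.18395929103654918
```

View pics/w3.png

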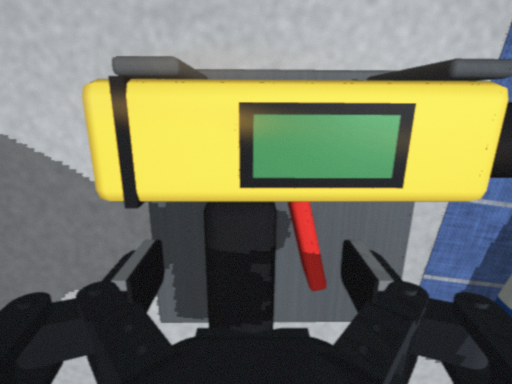

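The trigger has sprung back, with its tip at (318,285). Next I'll rise and move over towards the holder.

>>> {"fn": "jog_arm", "kwargs": {"series": [[0,0,-0.02,0],[0,0,-0.035,0],[0,0,-0.04,0],[0,0,-0.04,0],[0,0,-0.04,-0.06],[0.01,0.012,-0.02,-0.12],[0.02,0.022,0,-0.12],[0.02,0.022,0,-0.12]]}}

```text
time: 6.3
eef_pos: [0.5613, -0.2041, 0.2585]
tcp_rot: [0.479, 0.878, -0.002, 0.008]
contact_force: [-0.2, 0.2, -1.2]
opening: 0.994
```

```bash
python3 - <<'E'
from h import *
st(); plan(.665,-.048,.27,1.288)
E
```

```text
6.3 [ 0.5613 -0.2041  0.2585] yaw 0.5718 tilt [ 0.0116 -0.0112 -0.9999] F [-0.24  0.25 -1.16] op 84.9 q [-0.52  0.1   1.77 -0.    1.26 -1.09]
[0.016, 0.0366, -0.0026, -0.12]
[0.0115, 0.0382, -0.0026, -0.12]
[0.0068, 0.0393, -0.0026, -0.12]
[0.0021, 0.0399, -0.0026, -0.12]
[-0.0019, 0.0276, -0.0018, -0.12]
[0.0, 0.0, 0.0, -0.1162]
[0.0, 0.0, 0.0, -0.0]
[0.0, 0.0, 0.0, -0.0]
left [0. 0. 0.] 0.0
```

>>> {"fn": "jog_arm", "kwargs": {"series": [[0.016,0.036,-0.003,-0.12],[0.012,0.038,-0.003,-0.12],[0.007,0.039,-0.003,-0.12],[0.002,0.036,0,-0.12],[-0.001,0.016,0,-0.1],[0,0,0,-0.04],[0,0,0,0],[0,0,0,0]]}}

```text
time: 6.97
eef_pos: [0.6593, -0.0475, 0.2717]
tcp_rot: [0.169, 0.986, -0.005, 0.011]
contact_force: [1.0, -0.1, -0.6]
opening: 1.001
```

```bash
python3 - <<'E'
from h import *
st(); im=snap('wrist','w4'); np.set_printoptions(precision=4,suppress=True)
a=cv2.imread('pics/w4.png'); cv2.imwrite('pics/w4z.png',cv2.resize(a[:300,100:450],None,fx=2,fy=2,interpolation=cv2.INTER_CUBIC))
E
```

```text
6.97 [ 0.6593 -0.0475  0.2717] yaw 1.2315 tilt [ 0.0194 -0.0126 -0.9997] F [ 1.04 -0.12 -0.65] op 85.5 q [-0.22  0.23  1.6  -0.01  1.3  -1.45]
```

View pics/w4z.png

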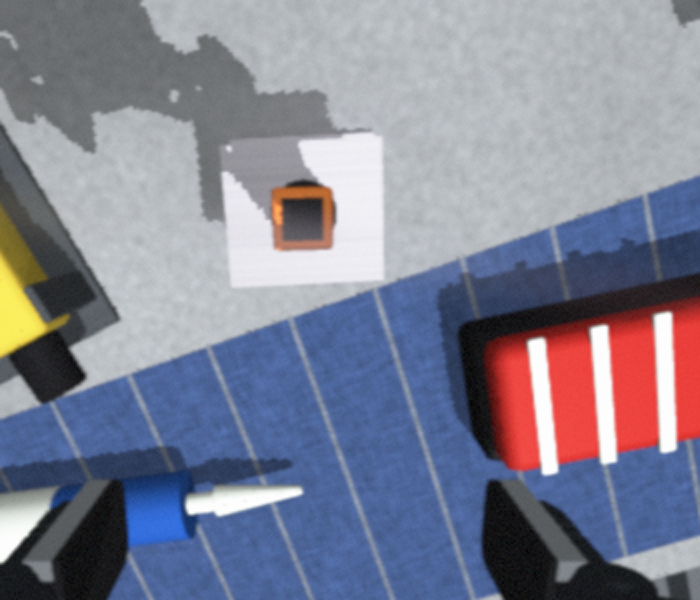

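```bash
python3 - <<'E'
from h import *
np.set_printoptions(precision=4,suppress=True)
c=load('w4');im=c['im'].astype(int)
m=((im[...,0]-im[...,2]>60)&(im[...,0]-im[...,1]>35)).astype(np.uint8); m[:, :220]=0; m[:,285:]=0; m[140:]=0
cn=max(cv2.findContours(m,0,2)[0],key=cv2.contourArea); r=cv2.minAreaRect(cn); b=cv2.boxPoints(r); print(r)
W=np.array([onz(c,*p,.161)[:2] for p in b]); print(W,W.mean(0),[np.linalg.norm(W[i]-W[i-1]) for i in range(4)]); 
for i in range(4): e=W[i]-W[i-1]; print(np.arctan2(e[1],e[0]))
f=lambda x,y:((x+.5)/2-.5+100,(y+.5)/2-.5)
P=np.array([onz(c,*f(*p),.085)[:2] for p in [(222,145),(382,133),(384,278),(232,287)]]); print('plate',P,P.mean(0))
for i in range(4): e=P[i]-P[i-1]; print(np.linalg.norm(e),np.arctan2(e[1],e[0]))
E
```

```text
((251.0, 108.5), (31.0, 30.0), 90.0)
[[ 0.5818 -0.0344]
 [ 0.5895 -0.0126]
 [ 0.6116 -0.02  ]
 [ 0.6037 -0.0424]] [ 0.5966 -0.0274] [np.float64(0.023320301284657327), np.float64(0.023058263476467993), np.float64(0.023309379544567986), np.float64(0.023748149760113614)]
2.7870857685475015
1.2319592802773534
-0.32491629324516125
-1.909198930369675
plate [[ 0.5525 -0.0547]
 [ 0.5736  0.0217]
 [ 0.6416  0.0017]
 [ 0.6194 -0.0757]] [ 0.5968 -0.0267]
0.07020198302687733 2.8377579843762684
0.07923305774292985 1.3012239027237718
0.07095438311305274 -0.28569601488076585
0.08049769648348434 -1.8501130143069473
```

```bash
python3 - <<'E'
from h import *
st(); plan(.5967,-.0272,.2,1.245)
E
```

```text
7.02 [ 0.6592 -0.0478  0.2716] yaw 1.2309 tilt [ 0.0192 -0.0125 -0.9997] F [-0.44 -0.14  0.08] op 85.8 q [-0.22  0.23  1.6  -0.01  1.3  -1.45]
[0.0277, -0.0004, 0.0288, -0.0141]
[0.0277, -0.0, 0.0288, -0.0]
[0.0119, -0.0, 0.0124, -0.0]
[0.0, 0.0, 0.0, -0.0]
[0.0, 0.0, 0.0, -0.0]
[0.0, 0.0, 0.0, -0.0]
[0.0, 0.0, 0.0, -0.0]
[0.0, 0.0, 0.0, -0.0]
left [0. 0. 0.] 0.0
```

>>> {"fn": "jog_arm", "kwargs": {"series": [[0.02,0,0.015,-0.01],[0.02,0,0.02,0],[0.015,0,0.02,0],[0.007,0,0.01,0],[0.002,0,0.004,0],[0,0,0,0],[0,0,0,0],[0,0,0,0]]}}

```text
time: 7.68
eef_pos: [0.5975, -0.034, 0.2008]
tcp_rot: [0.172, 0.985, -0.005, 0.013]
contact_force: [0.6, 0.7, 0.4]
opening: 1.002
```

```bash
python3 - <<'E'
from h import *
st(); plan(.5967,-.0272,.134,1.245)
E
```

```text
7.68 [ 0.5975 -0.034   0.2008] yaw 1.2246 tilt [ 0.0238 -0.0153 -0.9996] F [0.62 0.7  0.43] op 85.6 q [-0.22  0.14  1.82 -0.01  1.15 -1.44]
[0.0029, 0.0039, 0.0397, -0.0204]
[0.0019, 0.0027, 0.0269, -0.0]
[0.0, 0.0, 0.0, -0.0]
[0.0, 0.0, 0.0, -0.0]
[0.0, 0.0, 0.0, -0.0]
[0.0, 0.0, 0.0, -0.0]
[0.0, 0.0, 0.0, -0.0]
[0.0, 0.0, 0.0, -0.0]
left [0. 0. 0.] 0.0
```

>>> {"fn": "jog_arm", "kwargs": {"series": [[0.002,0.004,0.005,-0.02],[0.001,0.003,0.015,0],[0.001,0,0.02,0],[0,0,0.015,0],[0,0,0.006,0],[0,0,0.002,0],[0,0,0,0],[0,0,0,0]]}}

```text
time: 8.35
eef_pos: [0.6056, -0.0283, 0.1431]
tcp_rot: [0.161, 0.987, -0.006, 0.021]
contact_force: [0.0, -0.3, 0.3]
opening: 1.001
```

```bash
python3 - <<'E'
from h import *
st(); plan(.5967,-.0272,.134,1.245,2)
snap('wrist','w5'); snap('side','s5')
E
```

```text
8.35 [ 0.6056 -0.0283  0.1431] yaw 1.248 tilt [ 0.0402 -0.0184 -0.999 ] F [ 0.02 -0.34  0.34] op 85.5 q [-0.21  0.22  1.85 -0.01  1.03 -1.45]
[0.0092, -0.0018, 0.0087, 0.003]
[0.0, 0.0, 0.0, -0.0]
left [0. 0. 0.] 0.0
```

View pics/w5.png

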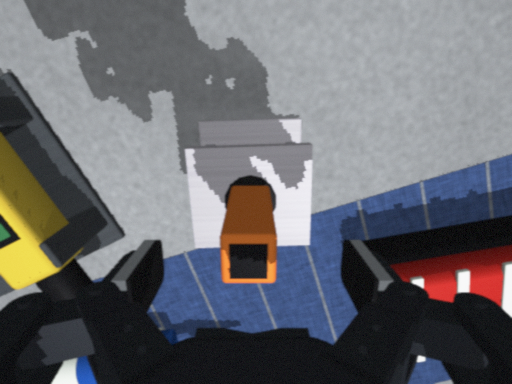

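View pics/s5.png

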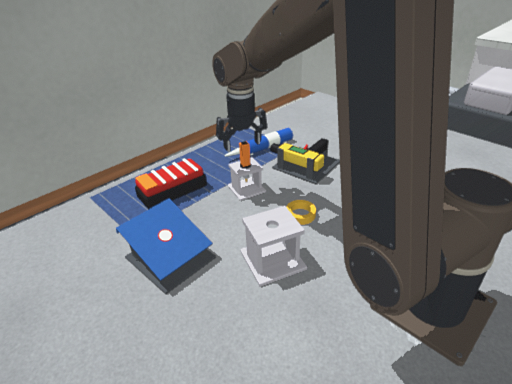

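>>> {"fn": "jog_arm", "kwargs": {"series": [[0.004,-0.001,0.001,0],[0.004,-0.001,0.002,0],[0.001,0,0.004,0],[0,0,0.002,0],[0,0,0,0],[0,0,0,0],[0,0,0,0],[0,0,0,0]]}}

```text
time: 9.12
eef_pos: [0.5971, -0.0277, 0.136]
tcp_rot: [0.161, 0.987, -0.006, 0.024]
contact_force: [-0.0, -0.1, -0.0]
opening: 0.999
```

```bash
python3 - <<'E'
from h import *
st(); plan(.5967,-.0272,.134,1.245,2)
E
```

```text
9.12 [ 0.5971 -0.0277  0.136 ] yaw 1.2479 tilt [ 0.0455 -0.0196 -0.9988] F [-0.   -0.08 -0.04] op 85.3 q [-0.21  0.2   1.88 -0.01  1.01 -1.45]
[0.0006, 0.0004, 0.002, 0.0029]
[0.0, 0.0, 0.0, -0.0]
left [0. 0. 0.] 0.0
```

>>> {"fn": "jog_arm", "kwargs": {"series": [[0,0,0.001,0],[0,0,0,0],[0,0,0,0],[0,0,0,0],[0,0,0,0],[0,0,0,0],[0,0,0,0],[0,0,0,0]], "grip": 0.015, "grip_force": 20}}

```text
time: 9.78
eef_pos: [0.5976, -0.0278, 0.1351]
tcp_rot: [0.161, 0.987, -0.006, 0.024]
contact_force: [0.2, -0.2, 0.2]
opening: 0.278
```

```bash
python3 - <<'E'
from h import *
st()
E
```

```text
9.78 [ 0.5976 -0.0278  0.1351] yaw 1.248 tilt [ 0.046  -0.0196 -0.9987] F [ 0.2  -0.24  0.19] op 23.7 q [-0.21  0.21  1.88 -0.01  1.   -1.45]
```

>>> {"fn": "jog_arm", "kwargs": {"series": [[0,0,-0.004,0],[0,0,-0.008,0],[0,0,-0.008,0],[0,0,-0.007,0],[0,0,-0.004,0],[0,0,-0.002,0],[0,0,0,0],[0,0,0,0]]}}

```text
time: 10.45
eef_pos: [0.5962, -0.0272, 0.1718]
tcp_rot: [0.161, 0.987, -0.006, 0.025]
contact_force: [0.3, 0.6, -1.7]
opening: 0.281
```

```bash
python3 - <<'E'
from h import *
st()
E
```

```text
10.45 [ 0.5962 -0.0272  0.1718] yaw 1.2478 tilt [ 0.0483 -0.02   -0.9986] F [ 0.26  0.63 -1.67] op 24.0 q [-0.21  0.16  1.86 -0.01  1.07 -1.45]
```

>>> {"fn": "jog_arm", "kwargs": {"series": [[0.002,0,0.001,0],[0.005,0,0.001,0],[0.005,0,0.001,0],[0.005,0,0.001,0],[0.005,0,0.001,0],[0.004,0,0.001,0],[0.002,0,0,0],[0,0,0,0]]}}

```text
time: 11.12
eef_pos: [0.5731, -0.0191, 0.1679]
tcp_rot: [0.161, 0.986, -0.007, 0.035]
contact_force: [3.5, -0.4, 0.4]
opening: 0.281
```

```bash
python3 - <<'E'
from h import *
st(); snap('side','s6'); snap('scene','c6'); snap('wrist','w6')
a=cv2.imread('pics/s6.png')[110:210,190:300]; b=cv2.imread('pics/c6.png')[150:250,220:330]
cv2.imwrite('pics/s6z.png',np.hstack([cv2.resize(q,None,fx=3.6,fy=3.6,interpolation=cv2.INTER_CUBIC) for q in (a,b)]))
E
```

```text
11.12 [ 0.5731 -0.0191  0.1679] yaw 1.2479 tilt [ 0.0677 -0.0245 -0.9974] F [ 3.53 -0.41  0.4 ] op 24.0 q [-0.21  0.1   1.93 -0.01  1.03 -1.45]
```

View pics/s6z.png

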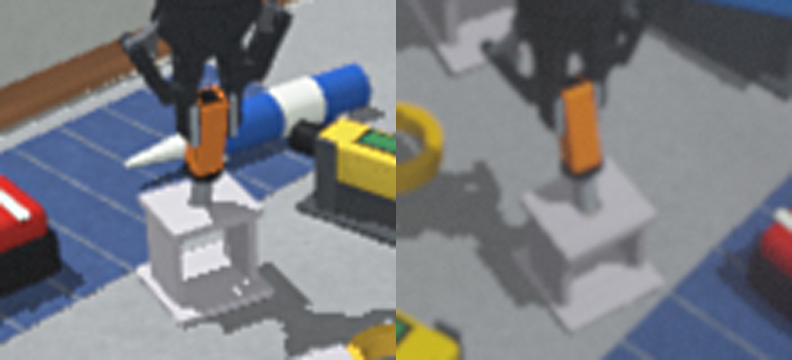

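View pics/w6.png

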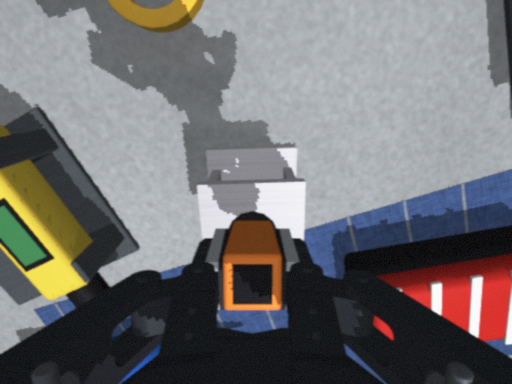

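>>> {"fn": "jog_arm", "kwargs": {"series": [[0.003,0,0.001,0],[0.005,0,0.001,0],[0.005,0,0.001,0],[0.003,0,0,0],[0,0,0,0],[0,0,0,0],[0,0,0,0],[0,0,0,0]]}}

```text
time: 11.93
eef_pos: [0.5572, -0.0138, 0.1632]
tcp_rot: [0.161, 0.986, -0.007, 0.035]
contact_force: [3.7, -0.0, 0.5]
opening: 0.279
```

```bash
python3 - <<'E'
from h import *
st(); snap('side','s7'); snap('scene','c7')
a=cv2.imread('pics/s7.png')[120:195,210:280]; b=cv2.imread('pics/c7.png')[160:235,230:300]
cv2.imwrite('pics/s7z.png',np.hstack([cv2.resize(q,None,fx=5,fy=5,interpolation=cv2.INTER_CUBIC) for q in (a,b)]))
E
```

```text
11.93 [ 0.5572 -0.0138  0.1632] yaw 1.2478 tilt [ 0.0677 -0.0245 -0.9974] F [ 3.73 -0.02  0.54] op 23.8 q [-0.2   0.07  1.97 -0.01  1.02 -1.44]
```

View pics/s7z.png

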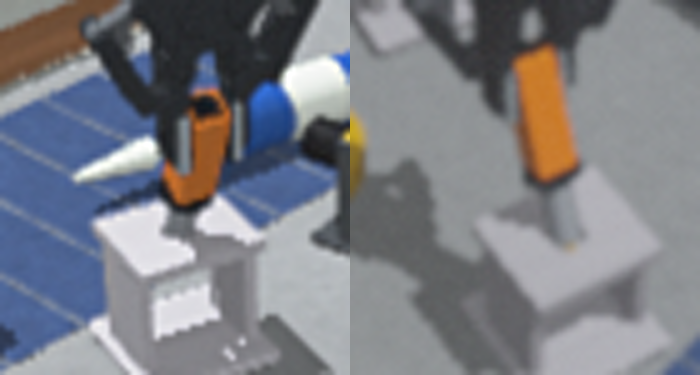

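>>> {"fn": "jog_arm", "kwargs": {"series": [[0,0,-0.005,0],[0,0,-0.012,0],[0,0,-0.015,0],[0,0,-0.015,0],[0,0,-0.015,0],[0,0,-0.01,0],[0,0,-0.004,0],[0,0,0,0]], "grip": 0.015, "grip_force": 40}}

```text
time: 12.7
eef_pos: [0.5405, -0.0091, 0.2376]
tcp_rot: [0.161, 0.987, -0.006, 0.015]
contact_force: [0.9, -0.5, -1.0]
opening: 0.276
```

```bash
python3 - <<'E'
from h import *
np.set_printoptions(precision=4,suppress=True)
st(); snap('side','s8'); snap('scene','c8')
S=load('scene0')
print('decoy top S',onz(S,244,128,.12)[:2],onz(S,243,128,.085)[:2])
D=load('side0');print('decoy D',onz(D,273,224,.12)[:2],onz(D,273,224,.085)[:2])
a=cv2.imread('pics/s8.png')[95:190,200:280]; b=cv2.imread('pics/c8.png')[130:225,230:310]
cv2.imwrite('pics/s8z.png',np.hstack([cv2.resize(q,None,fx=5,fy=5,interpolation=cv2.INTER_CUBIC) for q in (a,b)]))
E
```

```text
12.7 [ 0.5405 -0.0091  0.2376] yaw 1.2477 tilt [ 0.027  -0.0159 -0.9995] F [ 0.91 -0.52 -1.  ] op 23.5 q [-0.2  -0.02  1.93 -0.01  1.21 -1.44]
decoy top S [0.3409 0.132 ] [0.3095 0.159 ]
decoy D [0.3285 0.1404] [0.3563 0.1107]
```

View pics/s8z.png

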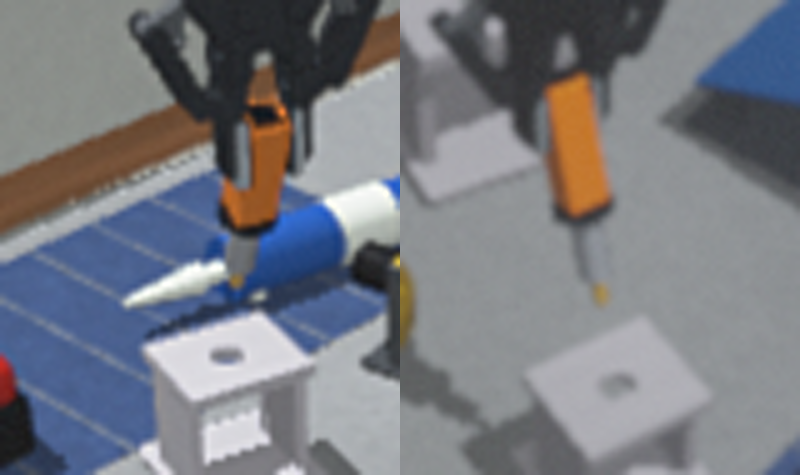

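```bash
cat > ax.py <<'E'
from loc import *
np.set_printoptions(precision=4,suppress=True)
def axis(sd,sc,so,co,z=5,w=400):
    f=lambda p,o:((p[0]+.5)/z-.5+o[0],(p[1]+.5)/z-.5+o[1])
    A=[tri(f((q[0]-w,q[1]),co),f(p,so)) for p,q in zip(sd,sc)]
    for a in A: print(a)
    d=A[1][0]-A[0][0]; L=np.linalg.norm(d); print('len',L,'dir',d/L,'tilt',np.arccos(d[2]/L),'tilt -x',np.arctan2(-d[0],d[2]),'y',np.arctan2(d[1],d[2])); return A
E
python3 - <<'E'
from ax import *
axis([(237,286),(248,222)],[(601,302),(582,212)],(200,95),(230,130))
E
```

```text
(array([ 0.582 , -0.0229,  0.1391]), np.float64(0.000627895393681337))
(array([ 0.5622, -0.0158,  0.1896]), np.float64(0.0010929601688646014))
len 0.05470466849282933 dir [-0.3612  0.1297  0.9234] tilt 0.3938896018930423 tilt -x 0.3728457630923954 y 0.13958490230230367
```

```bash
python3 - <<'E'
from h import *
plan(.475,.302,.26,1.61,10)
E
```

```text
[0.0201, 0.0344, -0.0038, -0.12]
[0.0158, 0.0365, -0.0038, -0.12]
[0.0113, 0.0382, -0.0038, -0.12]
[0.0067, 0.0393, -0.0038, -0.0023]
[0.0066, 0.0393, -0.0038, -0.0]
[0.0066, 0.0393, -0.0038, -0.0]
[0.0066, 0.0393, -0.0038, -0.0]
[0.0064, 0.0381, -0.0037, -0.0]
[0.0, 0.0, 0.0, -0.0]
[0.0, 0.0, 0.0, -0.0]
left [0. 0. 0.] 0.0
```

>>> {"fn": "jog_arm", "kwargs": {"series": [[0.008,0.01,-0.002,-0.03],[0.014,0.022,-0.003,-0.06],[0.013,0.028,-0.003,-0.06],[0.01,0.03,-0.003,-0.06],[0.008,0.03,-0.003,-0.05],[0.008,0.03,-0.003,-0.05],[0.007,0.025,-0.003,-0.03],[0.004,0.016,0,-0.01]]}}

```text
time: 13.47
eef_pos: [0.4846, 0.2006, 0.2445]
tcp_rot: [-0.023, 1.0, -0.007, 0.002]
contact_force: [-0.1, -0.1, -0.1]
opening: 0.277
```

```bash
python3 - <<'E'
from h import *
st();plan(.475,.302,.25,1.61,5)
E
```

```text
13.47 [0.4846 0.2006 0.2445] yaw 1.6167 tilt [ 0.0035 -0.0143 -0.9999] F [-0.11 -0.11 -0.11] op 23.6 q [ 0.21 -0.05  1.94 -0.02  1.25 -1.41]
[0.0019, 0.0399, -0.0027, 0.0067]
[0.0022, 0.0398, -0.0027, -0.0]
[0.0012, 0.0219, -0.0015, -0.0]
[0.0, 0.0, 0.0, -0.0]
[0.0, 0.0, 0.0, -0.0]
left [0. 0. 0.] 0.0
```

>>> {"fn": "jog_arm", "kwargs": {"series": [[0.001,0.012,0,0.006],[0.002,0.02,0,0],[0.002,0.025,0,0],[0.002,0.022,0,0],[0.001,0.012,0,0],[0,0.005,0,0],[0,0,0,0],[0,0,0,0]]}}

```text
time: 14.13
eef_pos: [0.4588, 0.3075, 0.2348]
tcp_rot: [-0.03, 0.999, -0.009, -0.009]
contact_force: [0.5, 0.3, -2.0]
opening: 0.276
```

```bash
python3 - <<'E'
from h import *
st(); snap('side','s9'); snap('scene','c9'); snap('wrist','w9')
from loc import *
s=monitor.get_state()['eef_pos']; p=s+[.044,.002,-.1]
print(proj(S,p),proj(D,p))
u=proj(D,s-[0,0,.05]).astype(int);v=proj(S,s-[0,0,.05]).astype(int); print(u-40,v-40)
a=cv2.imread('pics/s9.png')[u[1]-50:u[1]+70,u[0]-40:u[0]+40]; b=cv2.imread('pics/c9.png')[v[1]-50:v[1]+70,v[0]-40:v[0]+40]
print('off',u-[40,50],v-[40,50])
cv2.imwrite('pics/s9z.png',np.hstack([cv2.resize(q,None,fx=5,fy=5,interpolation=cv2.INTER_CUBIC) for q in (a,b)]))
E
```

```text
14.13 [0.4588 0.3075 0.2348] yaw 1.6304 tilt [-0.0179 -0.0189 -0.9997] F [ 0.48  0.31 -2.03] op 23.6 q [ 0.41  0.04  1.87 -0.01  1.26 -1.22]
[319.90613743 119.16449223] [163.205146   219.80836715]
[131 170] [269  60]
off [131 160] [269  50]
```

View pics/s9z.png

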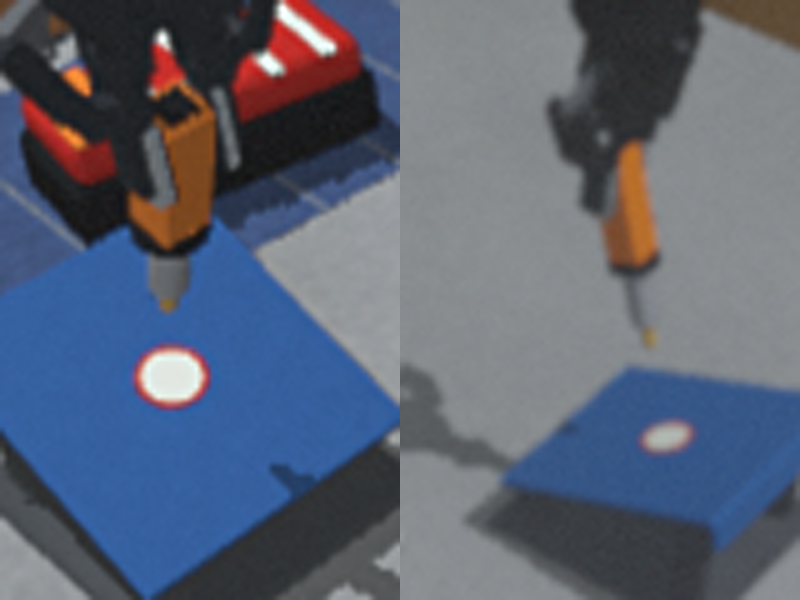

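View pics/w9.png

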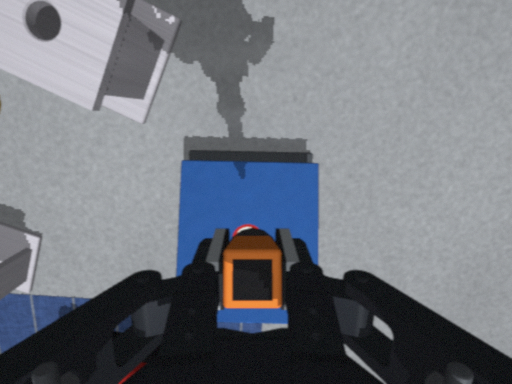

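```bash
python3 - <<'E'
from ax import *
A=axis([(168,310),(170,238)],[(652,346),(634,262)],(131,160),(269,50))
s=monitor.get_state()['eef_pos']; print('tip-tcp',A[0][0]-s, 'pred tilt', np.arcsin((A[0][0]-s)[0]/.115))
f=lambda p,o:((p[0]+.5)/5-.5+o[0],(p[1]+.5)/5-.5+o[1])
print('spot tri',tri(f((667-400,436),(269,50)),f((172,377),(131,160))))
E
```

```text
(array([0.499 , 0.3099, 0.1335]), np.float64(0.0006247522175655876))
(array([0.4773, 0.3122, 0.1867]), np.float64(0.0004082335608516848))
len 0.05753361108056429 dir [-0.3776  0.0394  0.9251] tilt 0.38943594267618914 tilt -x 0.3875411836752217 y 0.042528223093958976
tip-tcp [ 0.0395  0.0031 -0.1018] pred tilt 0.3504516282402473
spot tri (array([0.5223, 0.3042, 0.0754]), np.float64(0.00045484682108570395))
```

>>> {"fn": "jog_arm", "kwargs": {"series": [[-0.003,-0.002,0.003,0.01],[-0.004,-0.002,0.006,0.01],[-0.004,-0.002,0.009,0],[-0.003,-0.001,0.009,0],[-0.002,0,0.006,0],[-0.001,0,0.003,0],[0,0,0,0],[0,0,0,0]]}}

```text
time: 14.95
eef_pos: [0.4792, 0.2953, 0.1941]
tcp_rot: [-0.015, 1.0, -0.01, -0.009]
contact_force: [0.3, 0.8, -2.0]
opening: 0.276
```

```bash
cat > look.py <<'E'
import sys
from h import *
from loc import *
k=sys.argv[1]
st(); s=monitor.get_state()['eef_pos']; snap('side','s'+k); snap('scene','c'+k)
u=proj(D,s-[0,0,.05]).astype(int);v=proj(S,s-[0,0,.05]).astype(int)
a=cv2.imread(f'pics/s{k}.png')[u[1]-50:u[1]+70,u[0]-40:u[0]+40]; b=cv2.imread(f'pics/c{k}.png')[v[1]-50:v[1]+70,v[0]-40:v[0]+40]
print('off',(u-[40,50]).tolist(),(v-[40,50]).tolist())
cv2.imwrite(f'pics/s{k}z.png',np.hstack([cv2.resize(q,None,fx=5,fy=5,interpolation=cv2.INTER_CUBIC) for q in (a,b)]))
E
python3 look.py 10
```

```text
14.95 [0.4792 0.2953 0.1941] yaw 1.6005 tilt [-0.0185 -0.0196 -0.9996] F [ 0.29  0.83 -1.98] op 23.5 q [ 0.38  0.1   1.88 -0.01  1.18 -1.22]
off [133, 168] [271, 65]
```

View pics/s10z.png

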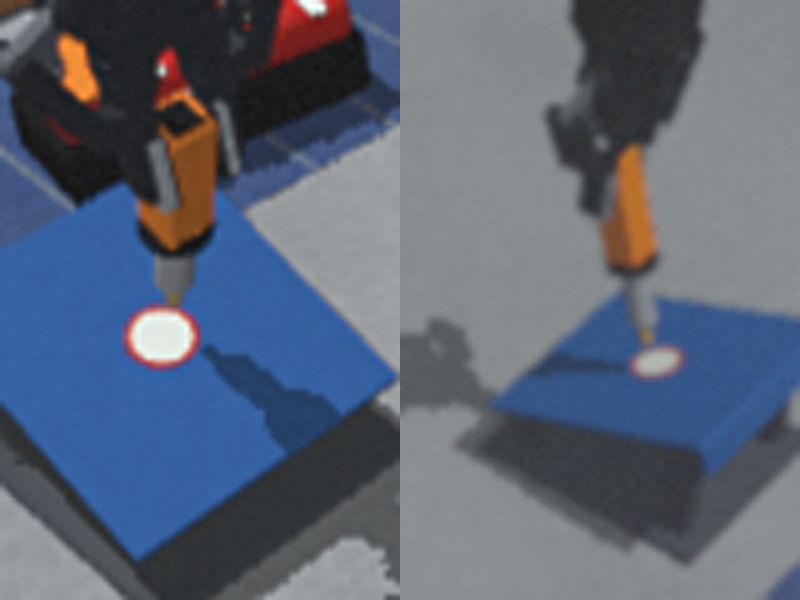

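```bash
python3 - <<'E'
from ax import *
A=axis([(174,306),(176,238)],[(648,344),(632,262)],(133,168),(271,65))
s=monitor.get_state()['eef_pos']; print('tip-tcp',A[0][0]-s)
f=lambda p,o:((p[0]+.5)/5-.5+o[0],(p[1]+.5)/5-.5+o[1])
P,e=tri(f((657-400,361),(271,65)),f((162,337),(133,168))); print(P,e)
n=np.array([-.343,-.014,.939]); d=A[0][0]-P; h=d@n; print('height along n',h,'offset in plane',d-h*n)
E
```

```text
(array([0.5184, 0.2969, 0.0924]), np.float64(0.0005670401634782685))
(array([0.4974, 0.2993, 0.1463]), np.float64(0.0009405835028616857))
len 0.05787526039426463 dir [-0.3616  0.0407  0.9314] tilt 0.37243367232905467 tilt -x 0.37030863653620155 y 0.04363217800327711
tip-tcp [ 0.0392  0.0014 -0.1021]
[0.5223 0.3042 0.0754] 0.00045484682108570395
height along n 0.01738416819278682 offset in plane [ 0.002  -0.0071  0.0006]
```

>>> {"fn": "jog_arm", "kwargs": {"series": [[0,0.002,0.001,0],[0,0.002,0.002,0],[-0.001,0.002,0.003,0],[-0.001,0.001,0.002,0],[0,0,0.001,0],[0,0,0,0],[0,0,0,0],[0,0,0,0]]}}

```text
time: 15.72
eef_pos: [0.4813, 0.3044, 0.1863]
tcp_rot: [-0.016, 1.0, -0.009, -0.007]
contact_force: [0.5, 0.2, -1.1]
opening: 0.277
```

```bash
python3 look.py 11
```

```text
15.72 [0.4813 0.3044 0.1863] yaw 1.6024 tilt [-0.0147 -0.0179 -0.9997] F [ 0.5   0.25 -1.06] op 23.7 q [ 0.39  0.12  1.88 -0.01  1.16 -1.21]
off [130, 173] [273, 66]
```

View pics/s11z.png

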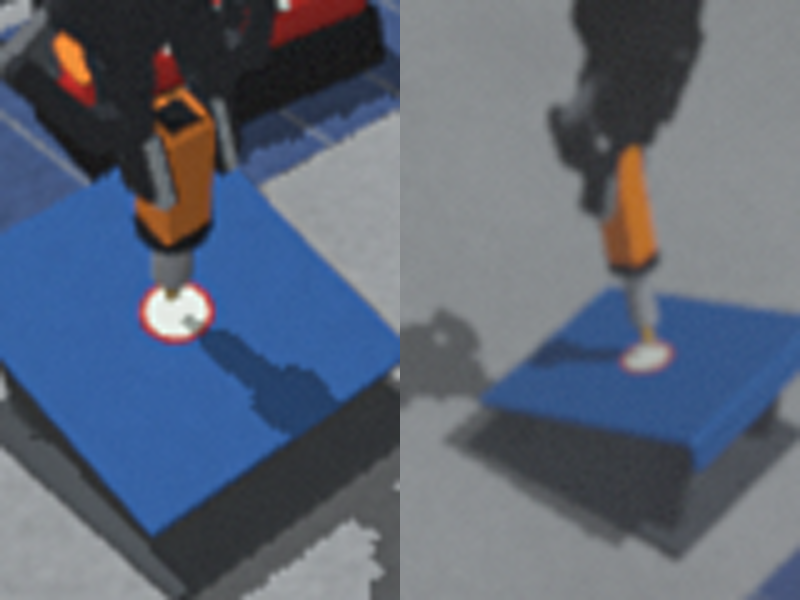

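>>> {"fn": "jog_arm", "kwargs": {"series": [[-0.001,0,0.002,0],[-0.001,0,0.003,0],[-0.001,0,0.002,0],[-0.001,0,0.002,0],[0,0,0.001,0],[0,0,0,0],[0,0,0,0],[0,0,0,0]]}}

```text
time: 16.48
eef_pos: [0.4862, 0.3043, 0.176]
tcp_rot: [-0.015, 1.0, -0.009, -0.007]
contact_force: [0.3, 0.5, -0.6]
opening: 0.275
```

```bash
python3 look.py 12
```

```text
16.48 [0.4862 0.3043 0.176 ] yaw 1.6018 tilt [-0.0133 -0.0173 -0.9998] F [ 0.3   0.54 -0.59] op 23.5 q [ 0.39  0.14  1.88 -0.01  1.15 -1.21]
off [130, 175] [274, 69]
```

View pics/s12z.png

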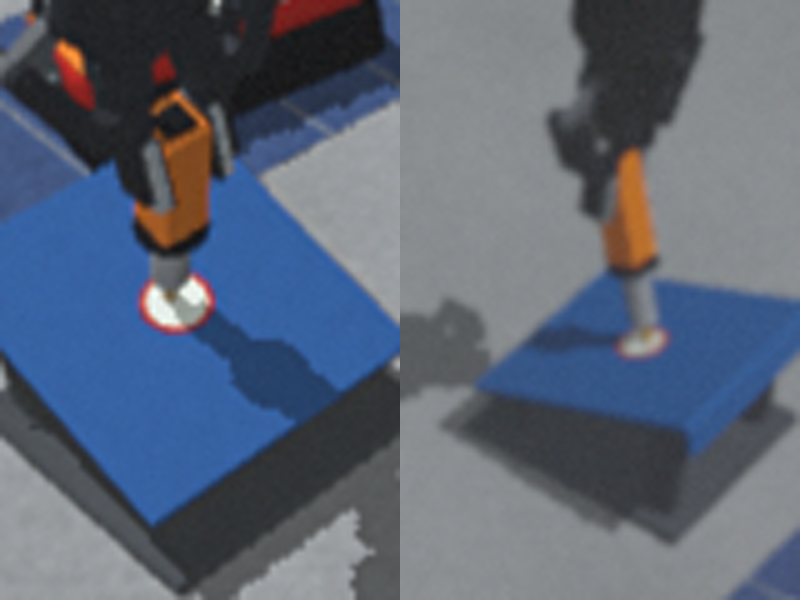

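>>> {"fn": "jog_arm", "kwargs": {"series": [[0,0,0.001,0],[-0.001,0,0.001,0],[0,0,0.001,0],[0,0,0.001,0],[0,0,0,0],[0,0,0,0],[0,0,0,0],[0,0,0,0]]}}

```text
time: 17.25
eef_pos: [0.4874, 0.3044, 0.173]
tcp_rot: [-0.016, 1.0, -0.009, -0.006]
contact_force: [0.2, -0.2, 0.5]
opening: 0.275
```

```bash
python3 look.py 13; python3 - <<'E'
from h import *
F=[]
for i in range(6): vision.read_camera('side'); F.append(monitor.get_state()['contact_force'])
print(np.round(np.mean(F,0),2),np.round(np.std(F,0),2)); st()
E
```

```text
17.25 [0.4874 0.3044 0.173 ] yaw 1.602 tilt [-0.0127 -0.0173 -0.9998] F [ 0.19 -0.21  0.54] op 23.5 q [ 0.39  0.14  1.88 -0.01  1.14 -1.21]
off [129, 176] [274, 70]
[-1.12 -0.03  0.79] [0.28 0.38 0.39]
17.65 [0.4874 0.3044 0.1729] yaw 1.602 tilt [-0.0126 -0.0173 -0.9998] F [-1.07 -0.29  0.99] op 23.3 q [ 0.39  0.14  1.88 -0.01  1.14 -1.21]
```

View pics/s13z.png

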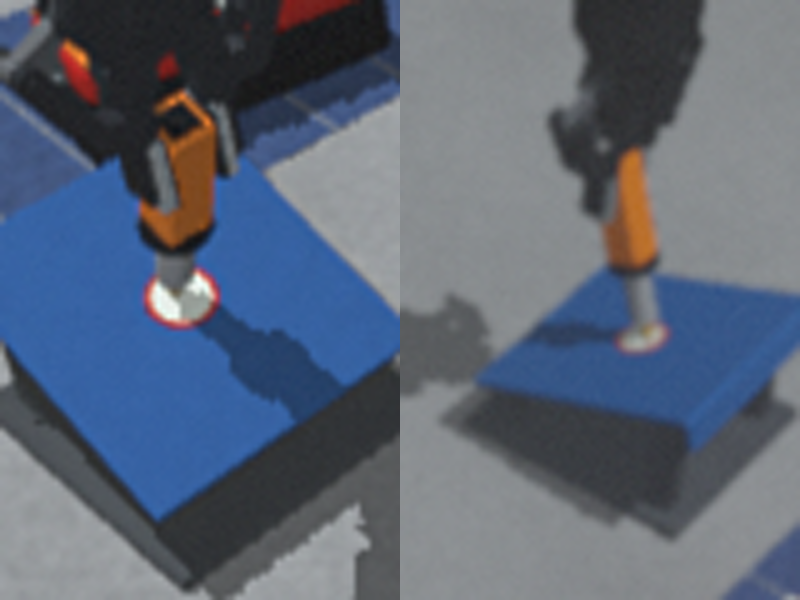

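>>> {"fn": "jog_arm", "kwargs": {"series": [[0,0,0.001,0],[0,0,0.001,0],[0,0,0,0],[0,0,0,0],[0,0,0,0],[0,0,0,0],[0,0,0,0],[0,0,0,0]]}}

```text
time: 18.32
eef_pos: [0.4877, 0.3044, 0.1714]
tcp_rot: [-0.016, 1.0, -0.009, -0.006]
contact_force: [-0.6, -1.0, 1.2]
opening: 0.277
```

```bash
python3 look.py 14; python3 - <<'E'
from h import *
F=[]
for i in range(10): vision.read_camera('side'); F.append(monitor.get_state()['contact_force'])
print(np.round(np.mean(F,0),2),np.round(np.std(F,0),2)); st(); snap('wrist','w14')
E
```

```text
18.32 [0.4877 0.3044 0.1714] yaw 1.6019 tilt [-0.0116 -0.0172 -0.9998] F [-0.65 -0.97  1.23] op 23.7 q [ 0.39  0.15  1.88 -0.01  1.14 -1.21]
off [129, 176] [274, 71]
[-0.7  -0.23  1.05] [0.46 0.19 0.37]
18.92 [0.4877 0.3043 0.1713] yaw 1.602 tilt [-0.0116 -0.0172 -0.9998] F [-0.79 -0.23  1.07] op 23.5 q [ 0.39  0.15  1.88 -0.01  1.14 -1.21]
```

View pics/s14z.png

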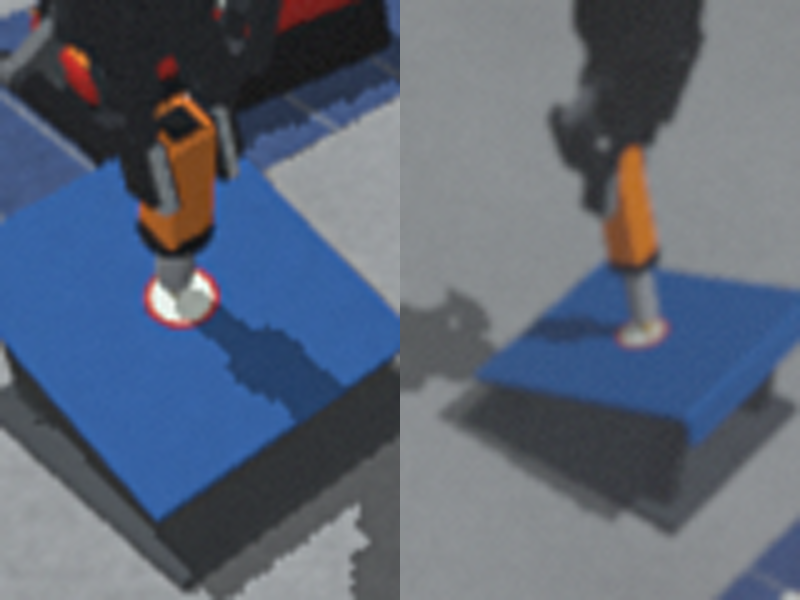

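View pics/c14.png

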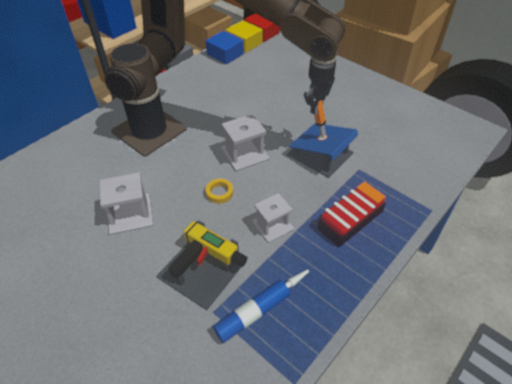

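```bash
python3 - <<'E'
from h import *
print(workorder.sign_off()); st()
E
```

```text
the job is handed in; nothing more can be done
None
the job is handed in; nothing more can be done
```

I squeezed the meter's trigger fully and let it spring back. Then I lifted the probe out of the small holder and pressed its nib onto the panel spot. I handed the job in at about 19 s, still holding the probe by its handle at 40 N grip; no verdict was given.

The jog moves cannot tilt the tool. So I leaned the probe in the fingers, with its lower end still in the holder's hole, to match the panel's slope.

- **Trigger:** the fingers stopped at about 42 mm with the blade parallel to the grip. After opening, the wrist camera showed the trigger back out.
- **Tilt:** measured just above the panel, the probe leaned 0.35–0.39 rad against the panel's 0.35. Its sideways lean was about 0.04 rad or less. I did not measure it again after pressing, but the tool's own tilt barely changed.
- **Position:** the nib is about 2–3 mm from the spot's middle, by estimate and by eye in the last pictures.
- **Push:** about 2.6 N from the wrist force, taking the probe's stated 150 g weight into account. The nib is about 7 mm in by position, which would be about 2.9 N, so the two roughly agree. The wrist force was noisy, about ±0.4 N.
- **Everything else:** the last scene picture shows the lamp, cartridge and tape roll where they started, and nothing but the gripper and the panel touching the probe.

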